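Clamp the sample bottle and stopper it

ROBOT

A 6-joint arm with a two-finger parallel gripper is mounted at the origin on the work surface. World frame = base frame: x ahead of the robot, y to its left, z up, the work surface at z = 0. Lengths are in m, angles in rad, forces in N, time in s.
With the tool pointing down it reaches from about 0.35 to 0.8 m from the base axis. Payload 7.3 kg.
Tool frame: the origin (TCP) lies midway between the tips of the shut fingers; the grasp point (between the pads) lies 19 mm behind it; z points along the fingers, y is the line along which they close (so a half turn about z gives the same grasp; the last joint's range is limited). The gripper opens to 85 mm and grips with 20 to 120 N. Pads are 22 mm wide; open, the fingers measure 114 mm over their backs; the gripper's body (76 mm by 85 mm) begins 54 mm behind the grasp point. The pads swing forward as they close: fully open they stand 13 mm farther back than shut.
Start: joints at [-1.27, 0.342, 1.524, -0, 1.275, -0.146], TCP at [0.227, -0.473, 0.231] pointing down, gripper open.
Joint ranges: [-2.53, 2.53], [-0.77, 2.02], [0.04, 2.7], [-1, 4.14], [0.28, 2.66], [-3.11, 3.11]. Speed limits (rad/s): [2.57, 2.57, 3.14, 3.14, 3.14, 3.14].

INTERFACE

Orientations are given as a unit quaternion [w, x, y, z].
In Python, from rig import monitor, grab_frame, calibration, r, masks_of, tip_of gives the robot as it stands.
- The arm moves only by the tool servo_tool, never from a script. Its arguments are lists of equal length, an entry for each row: "xyz": the shift along the tool's x, y, z in cm, a list of three; "turn": the turn about the tool's z in degrees. A call has exactly 10 rows; each row is the pose to reach, as a shift and turn from the pose commanded when the call began, along the tool's axes at that moment; what a row does not reach only later rows make up. A row lasts 1/12 s, in which the tool goes at most 41.7 mm and 7.16 degrees, less where a joint would pass 70% of its speed; a pose out of reach is approached as far as the arm can. A call with a gripper value outside its range is refused whole. "fingers" is the closure in counts, from 0 (fully open) to 255 (shut), set as the call begins (left out, the last holds). The fingers move at their own pace and stop on an object; the grip force is fixed at half the most. Time passes only in rows, so rows that repeat a pose let the fingers close, or fill a call up. It gives the time, the measured TCP pose, the force, the opening and the grip force at its end, in the units of the state.
- monitor.state(): the state, without advancing time (a new reading comes with each control period).
- grab_frame(name): name is "side" or "top"; returns the picture (400x640x3 uint8, blue, green, red); there is no depth.
- calibration(name): a dict with "intrinsics" (3x3 intrinsics, pixels), "R" (3x3) and "t" (3): a world point X has camera coordinates R X + t. Camera axes: x right, y down, z forward; pixel columns grow to the right and rows downward; lengths in m; the calibration is good to about 2 mm. A picture is of the moment at which its call begins. calibration takes no time and is no camera call.
- r.close_job(): hands the job in; it is judged then, once.
Trained networks look in the newest picture that a camera, given by its name, has taken for a name from the list of things; names that differ only in an ending like _2 or _b are one class to them, and where a whole thing is asked for, a point or a joint stands for the part that bears it (a point fixed in the world has none). Each returns a list of dicts, best first, with "score" (0 to 1); they miss things now and then, are a little off and sometimes report something else, mostly with a low value. They report only what shows in the picture. A call takes as long as a camera call. They do not tell look-alikes from the thing itself.
- masks_of(target, camera): "pixels" (400x640 bool, what is visible of it) and "bbox" ([left, top, width, height] in pixels, round what is visible of it).
- tip_of(target, camera): "point" ([column, row] in pixels: a listed point, or the origin of a listed thing).
The state is a dict: "time_s": time; "joints": joint angles; "qvel": joint speeds; "tau": joint torques, N m; "tool_pos": TCP position; "tool_rot": TCP orientation; "contact_force": force on the tool from outside, world axes, zero at the start; "torque": the same for the moment, N m; "grip_width": opening from 0.0 (shut) to 1.0 (fully open); "finger_force": force on a finger pad.
Only numpy, scipy, OpenCV 4.12 (cv2) and the standard library are available. Lean on these libraries where they do the work, as an engineer would, in place of code of your own. Each camera call takes 0.05 s, during which the arm holds its last target. There are 200 camera calls.

TASK

Slide the blue jaw of the bottle vice up until the green bottle is held snugly against the fixed jaw with no gap, then flip the red cam lever all the way down to lock the jaw. With the bottle locked, take the orange stopper from its slanted stand and set it fully home in the bottle's neck, then let go. Keep the bottle upright and leave the jar, the amber bottle and the file alone.

Things in the scene. Friction and masses are not known exactly. Their poses are not given: they have to be found in the camera images.
- fixture: Bottle vice screwed to the bench: aluminium base plate 110 x 340 x 12 mm (local x, y, z) with a fixed blue jaw at its +y end (flat rubber face 60 mm wide, top 73 mm above the bench) and the sliding jaw. Origin: centre of the plate's underside on the bench. Local +y is the clamping direction, towards the fixed jaw; local -x is the side nearer the robot.
- seat (a point): Point on top of the base plate (12 mm above the bench), 32 mm in front of the middle of the fixed jaw's face: the bottle's axis passes within some 10 mm of it sideways (local x) when the bottle stands against the fixed jaw.
- jaw (a joint): Travel of the blue jaw along the vice's local +y, m: 0 = fully back, 0.060 = its flat rubber face holds the bottle against the fixed jaw. About 4 N friction (7 N with the bottle, more if fast); stays where left; clamped while the cam lever is down. Its front plate (60 mm wide, 14 mm thick, top 74 mm above the bench) and rear push plate are joined by a low bar that runs under the lever's bridge.
- jaw_push (a point): Top edge centre of the rear (-y) face of the jaw's upright push plate, 87 mm above the bench. Plate: 44 mm wide (local x), 10 mm thick (local y), 63 mm of it stands above the low bar. Push it in local +y, or pinch it. The jaw's clamping face lies 140 mm ahead of this face (local +y).
- cam_lever (a joint): Angle of the red cam lever, rad; it swings in the vice's local x-z plane. 0 = open, leaning 0.2 rad past vertical to local +x; grows as the lever is pulled to local -x (towards the robot) and down; 1.75 = end stop, almost level. The cam bites from about 1.0 rad, then it turns stiffly (up to about 8 N at the ball); the jaw is locked from 1.5 rad. Stays where left.
- lever_pivot (a point): Axis of the cam lever, 46 mm above the bench, midway across the lever, on a dark steel bridge on the base plate (50 x 34 mm, top of its cheeks 58 mm above the bench); 130 mm from seat in local -y. It does not move with the jaw.
- lever_knob (a point): Centre of the red ball (20 mm diameter) at the end of the lever, 72 mm from the pivot; the lever's arm is a red round bar 13 mm thick.
- bottle: Loose green glass bottle standing on the vice's base plate between the jaws, round: 64 mm diameter up to 85 mm, tapering to a neck 30 mm in diameter from 108 mm up to the mouth at 140 mm; 0.25 kg. Origin: centre of its underside, z up its axis. It starts 6 to 18 mm short of the fixed jaw.
- bottle_mouth (a point): Centre of the bottle's mouth, at rim height; straight bore 22 mm in diameter for the upper 30 mm.
- stopper: Orange stopper, 57 mm long: tapered plug 25 mm long (14 mm diameter at the tip, 20 mm below the head) and a cylindrical head 28 mm in diameter and 32 mm tall, held by the head; about 0.04 kg. Origin: centre of the plug's tip, z along its axis towards the head. It starts in the stand's socket, its axis leaning 0.55 rad (32 degrees) from vertical to the robot's right.
- stopper_shoulder (a point): Centre of the underside of the stopper's head, 25 mm from the tip; it rests on the socket's rim, and on the bottle's mouth when fully home.
- stand: Wooden stopper stand fixed to the bench, base 85 x 70 x 12 mm (local x, y, z), with a grey slanted socket tube (34 mm outside, 22 mm inside diameter). Origin: on the bench under its base. The socket opens up and towards local -x (roughly to the robot's right), leaning 0.55 rad from vertical; its rim centre is 74 mm above the bench, nearly over the origin.
- jar: Bystander: clear glass jar with aluminium cap, 68 mm diameter, 90 mm tall. Origin at its underside.
- spare_bottle: Bystander: amber bottle with white cap, 60 mm diameter, 160 mm tall. Origin at its underside.
- file: Bystander: flat steel file with a dark wooden handle, 195 mm long, 13 mm tall, lying on the bench. Origin under its middle, local x along it.
Mind the look-alikes: they are no part of the job. Several things have the shape of the stopper; the one meant has the colours described above. What is shaped like the bottle but purple is not meant.

How it is judged:
By the outcome, as a careful person would: the job done as asked, in the order asked, and still so for the second after the job is handed in, with the robot touching nothing.
It also fails if it takes over 69 s, if anything falls off the work surface, if the arm or the gripper's body presses on something with over 40 N, if the wrist force passes 120 N, or if a joint passes its speed limit or range.

## Working session

There is one attempt and no reset: what is moved stays moved. The work goes in short steps, Python scripts to look and compute and a tool call to move; the robot and the scene stay as the last step left them, time stands still between calls to the robot, and variables do not carry over. Pictures are saved under pics/ and viewed, at most 10 in all, crops included, and the job is handed in when it is done.

Besides the shell and the picture viewer there is one more tool, called after "Emit:" as name(argument=value, ...), one argument or row to a line, values as JSON. servo_tool: Moves the arm, as the interface text tells. Its arguments: {"type":"object","properties":{"xyz":{"type":"array"},"turn":{"type":"array"},"fingers":{"type":"number"}},"required":["xyz","turn"]}

```bash
ls; mkdir -p pics
cat > h.py <<'E'
import numpy as np, cv2
from rig import monitor, grab_frame, calibration, r, masks_of, tip_of
from scipy.spatial.transform import Rotation as Ro
C={n:{k:np.array(v) for k,v in calibration(n).items()} for n in('side','top')}
def ray(n,p):
    c=C[n];d=c['R'].T@np.linalg.inv(c['intrinsics'])@np.array([p[0],p[1],1.]);return -c['R'].T@c['t'],d/np.linalg.norm(d)
def atz(n,p,z):
    o,d=ray(n,p);return o+d*(z-o[2])/d[2]
def tri(ps):
    A=np.zeros((3,3));b=np.zeros(3)
    for n,p in ps.items():
        o,d=ray(n,p);M=np.eye(3)-np.outer(d,d);A+=M;b+=M@o
    X=np.linalg.solve(A,b);return X
def proj(n,X):
    c=C[n];q=c['intrinsics']@(c['R']@np.array(X)+c['t']);return q[:2]/q[2]
E
python3 - <<'E'
from h import *
np.set_printoptions(precision=3,suppress=True)
for n in('side','top'):
    im=grab_frame(n);cv2.imwrite(f'pics/{n}0.png',im)
    print(n,'cam',-C[n]['R'].T@C[n]['t'])
Z={'seat':.012,'jaw_push':.087,'lever_pivot':.046,'lever_knob':.117,'bottle':.012,'bottle_mouth':.152,'stopper':None,'stopper_shoulder':.074,'stand':0,'fixture':0,'jar':0,'spare_bottle':0,'file':0}
for t,z in Z.items():
    best={}
    for n in('side','top'):
        for d in tip_of(t,n)[:3]:
            p=np.array(d['point']);print(t,n,round(d['score'],2),p,atz(n,p,z) [:2] if z is not None else '')
            best.setdefault(n,p)
    if len(best)==2: print('   tri',tri(best))
print(monitor.state())
E
```

```text
pics
side cam [0.228 0.62  0.571]
top cam [0.395 0.019 0.936]
seat side 0.63 [256.6 276.1] [0.582 0.205]
seat top 0.97 [251.7 182.9] [0.574 0.213]
   tri [0.574 0.212 0.022]
jaw_push top 0.62 [338.4 200.3] [ 0.522 -0.009]
lever_pivot side 0.77 [299.4 235.5] [0.553 0.09 ]
lever_pivot top 0.55 [297.9 189.7] [0.552 0.09 ]
   tri [0.552 0.09  0.046]
lever_knob side 0.66 [298.5 205.5] [0.559 0.082]
lever_knob top 0.47 [299.  186.3] [0.548 0.082]
   tri [0.552 0.084 0.12 ]
bottle side 0.93 [222.7 242.1] [0.707 0.16 ]
bottle side 0.64 [260.5 279. ] [0.571 0.208]
bottle top 0.93 [278.4 131.7] [0.713 0.149]
bottle top 0.66 [258.6 181.6] [0.578 0.196]
   tri [0.717 0.151 0.001]
bottle_mouth side 0.8 [213.1 189.2] [0.708 0.162]
bottle_mouth side 0.71 [256.3 224.7] [0.567 0.21 ]
bottle_mouth top 0.95 [273.4 110.1] [0.716 0.143]
bottle_mouth top 0.76 [241.3 166.8] [0.583 0.209]
bottle_mouth top 0.69 [298.2 192. ] [0.529 0.081]
   tri [0.723 0.146 0.137]
stopper side 0.69 [396.8 168. ] 
stopper side 0.65 [379.3 200.9] 
stopper top 0.63 [393.9 232.2] 
   tri [ 0.437 -0.131  0.138]
stopper_shoulder 
[... 807 characters left out ...]
bottle top 0.83 [186.7 165. ] [0.622 0.391]
spare_bottle top 0.29 [463.1 225.9] [ 0.474 -0.331]
   tri [ 0.624  0.393 -0.   ]
file side 0.76 [326.5 376.5] [0.366 0.316]
file top 0.67 [210.7 264.6] [0.364 0.31 ]
   tri [ 0.365  0.312 -0.005]
{'time_s': 1.4, 'joints': array([-1.27 ,  0.342,  1.524,  0.   ,  1.275, -0.146]), 'qvel': array([ 0.   ,  0.   ,  0.002,  0.   ,  0.001, -0.   ]), 'tau': array([  0.001, -43.356, -24.627,  -0.   ,   0.   ,   0.   ]), 'tool_pos': array([ 0.227, -0.473,  0.231]), 'tool_rot': array([0.   , 0.975, 0.222, 0.   ]), 'contact_force': array([ 0.226, -0.594, -0.054]), 'torque': array([-0.033, -0.053, -0.023]), 'finger_force': 0.0, 'grip_width': 1.0028738004167228}
```

Run:
```python
import cv2
cv2.imwrite('pics/top0b.png',cv2.resize(cv2.imread('pics/top0.png')[80:300,140:540],None,fx=2,fy=2,interpolation=2))
cv2.imwrite('pics/side0b.png',cv2.resize(cv2.imread('pics/side0.png')[120:390,140:500],None,fx=2,fy=2,interpolation=2))
```

```text
(no output)
```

View pics/top0b.png

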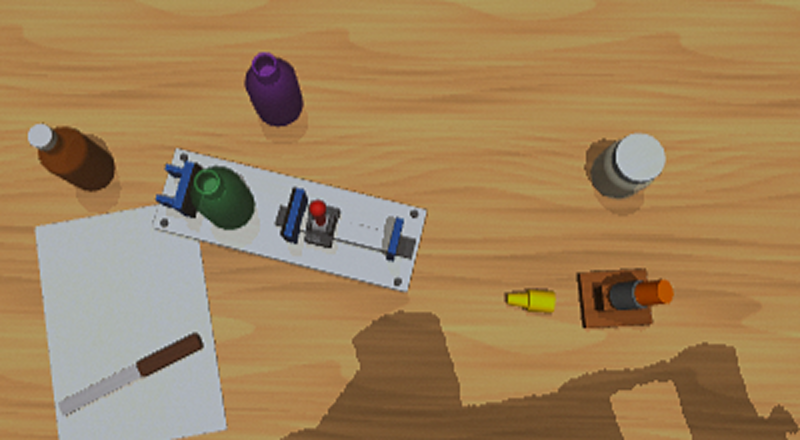

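View pics/side0b.png

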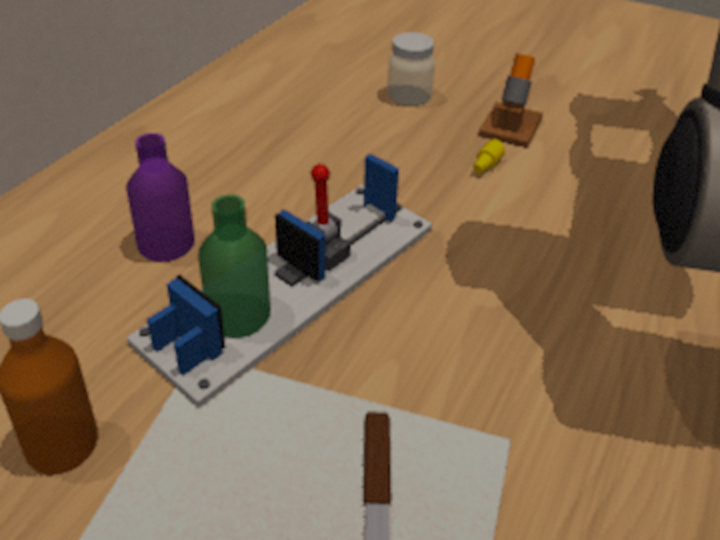

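```bash
cat >> h.py <<'E'
def toolmove(target,yaw_dir=None):
    """cm shift along tool axes to world target (TCP); turn deg so that tool y is parallel to yaw_dir"""
    s=monitor.state();q=s['tool_rot'];R=Ro.from_quat([q[1],q[2],q[3],q[0]]).as_matrix()
    out=R.T@(np.array(target)-s['tool_pos'])*100
    t=None
    if yaw_dir is not None:
        v=R.T@np.array([*yaw_dir,0]);t=np.degrees(np.arctan2(-v[0],v[1]));t=(t+90)%180-90
    return out.round(2),t,s['tool_pos'].round(4),s['joints'].round(2)
E
python3 - <<'E'
from h import *
np.set_printoptions(precision=4,suppress=True)
im=cv2.imread('pics/top0.png')
for m in masks_of('fixture','top')[:2]:print('fx',m['score'],m['bbox'])
hsv=cv2.cvtColor(im,cv2.COLOR_BGR2HSV)
w=((hsv[...,1]<40)&(hsv[...,2]>120)).astype(np.uint8);w[:,:215]=0;w[:,356:]=0;w[:150]=0;w[228:]=0
lab=cv2.connectedComponents(w)[1]
c=[[230,155],[353.5,184],[344,226],[216.5,195]]
W=[atz('top',p,.012)[:2] for p in c];print(np.array(W))
for a,b in((0,1),(3,2)):
    d=W[a]-W[b];print('edge',d,np.degrees(np.arctan2(d[0],d[1])),np.linalg.norm(d))
ctr=np.mean(W,0);print('centre',ctr)
a=np.radians(12.5)
# orange head, both views
for n in('top','side'):
    i=cv2.cvtColor(cv2.imread(f'pics/{n}0.png'),cv2.COLOR_BGR2HSV)
    m=((i[...,0]<14)&(i[...,0]>5)&(i[...,1]>215)&(i[...,2]>130)).astype(np.uint8)
    if n=='top':m[:, :440]=0
    k,l,st,ce=cv2.connectedComponentsWithStats(m);j=[q for q in range(1,k) if st[q][4]>15]
    for q in j:print(n,st[q],ce[q])
print(toolmove([0.511,-0.056,.11],[np.sin(a),np.cos(a)]))
E
```

```text
fx 0.9 [216.0, 153.9, 136.0, 71.5]
[[ 0.6478  0.2743]
 [ 0.576  -0.0499]
 [ 0.4673 -0.0266]
 [ 0.5408  0.303 ]]
edge [0.0718 0.3242] 12.481209612145513 0.3320466868377526
edge [0.0736 0.3296] 12.57875095598161 0.33773424801104596
centre [0.558  0.1252]
top [469 220   7  11  24] [473.0833 224.9167]
top [458 225  12   5  54] [462.9259 227.0185]
(array([ 43.66, -25.37,  12.13]), np.float64(38.10120539529862), array([ 0.2269, -0.4735,  0.2313]), array([-1.27,  0.34,  1.52,  0.  ,  1.28, -0.15]))
```

Emit:
servo_tool(
  xyz=[
    [45.0,-25.7,0],
    [45.0,-25.7,0],
    [45.0,-25.7,0],
    [45.0,-25.7,0],
    [45.0,-25.7,0],
    [45.0,-25.7,0],
    [45.0,-25.7,0],
    [45.0,-25.7,0],
    [45.0,-25.7,0],
    [45.0,-25.7,0],
  ],
  turn=[-51.5,-51.5,-51.5,-51.5,-51.5,-51.5,-51.5,-51.5,-51.5,-51.5],
  fingers=255,
)

```text
time_s: 2.28
tool_pos: [0.4647, -0.1289, 0.2316]
tool_rot: [0.0, 0.782, 0.623, 0.0]
contact_force: [1.0, -0.4, -1.2]
grip_width: 0.004
finger_force: 0.0
```

Emit:
servo_tool(
  xyz=[
    [4.5,1.8,0],
    [9.2,3.7,2],
    [9.2,3.7,6],
    [9.2,3.7,10],
    [9.2,3.7,13],
    [9.2,3.7,13],
    [9.2,3.7,13],
    [9.2,3.7,13],
    [9.2,3.7,13],
    [9.2,3.7,13],
  ],
  turn=[0,0,0,0,0,0,0,0,0,0],
)

```text
time_s: 3.12
tool_pos: [0.5219, -0.05, 0.1037]
tool_rot: [0.002, 0.782, 0.623, 0.001]
contact_force: [0.3, 0.4, 0.1]
grip_width: 0.001
finger_force: 0.0
```

Run:
```python
from h import *
np.set_printoptions(precision=4,suppress=True)
ims=[]
for n in('top','side'):
    im=grab_frame(n)
    for t in('jaw_push','lever_pivot','lever_knob'):
        z={'jaw_push':.087,'lever_pivot':.046,'lever_knob':.117}[t]
        for d in tip_of(t,n)[:2]:print(n,t,round(d['score'],2),atz(n,d['point'],z)[:2])
    p=proj(n,monitor.state()['tool_pos'])
    u,v=int(p[0]),int(p[1]);cv2.circle(im,(u,v),2,(0,255,255),1)
    ims.append(cv2.resize(im[max(0,v-60):v+70,u-100:u+50],(400*150//150,347)))
cv2.imwrite('pics/a.png',np.hstack(ims));print(toolmove([.522,-.047,.065]))
```

```text
top lever_pivot 0.74 [0.5481 0.0833]
top lever_pivot 0.39 [0.3645 0.3009]
top lever_knob 0.41 [0.5551 0.0975]
side jaw_push 0.88 [ 0.528  -0.0096]
side lever_pivot 0.74 [0.5488 0.0928]
side lever_pivot 0.43 [0.5632 0.2369]
side lever_knob 0.5 [0.5637 0.0747]
(array([0.27, 0.09, 3.64]), None, array([ 0.5205, -0.0494,  0.1014]), array([-0.24,  0.48,  1.71, -0.  ,  0.96, -0.02]))
```

View pics/a.png

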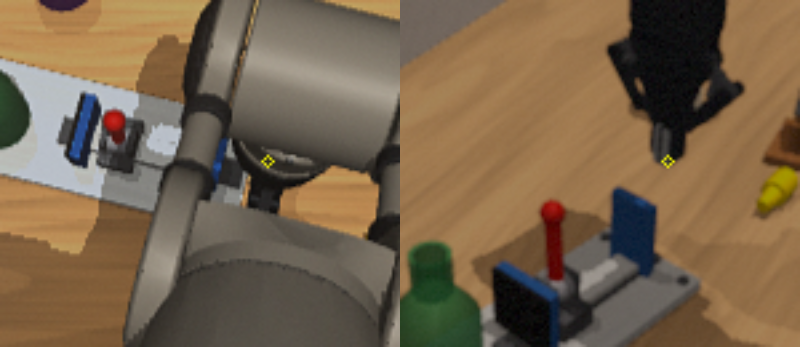

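Emit:
servo_tool(
  xyz=[
    [0,0,2],
    [0,0,3.8],
    [0,0,3.8],
    [1,0,3.8],
    [2,0,3.8],
    [2.5,0,3.8],
    [3.0,0,3.8],
    [3.5,0,3.8],
    [4.0,0,3.8],
    [4.5,0,3.8],
  ],
  turn=[0,0,0,0,0,0,0,0,0,0],
)

```text
time_s: 4.35
tool_pos: [0.5312, -0.0061, 0.0644]
tool_rot: [0.001, 0.782, 0.624, -0.0]
contact_force: [-0.8, -7.6, 1.4]
grip_width: 0.003
finger_force: 3.8
```

Emit:
servo_tool(
  xyz=[
    [0.3,0,0],
    [0.6,0,0],
    [0.9,0,0],
    [1.2,0,0],
    [1.5,0,0],
    [1.8,0,0],
    [2.1,0,0],
    [2.4,0,0],
    [2.7,0,0],
    [3.0,0,0],
  ],
  turn=[0,0,0,0,0,0,0,0,0,0],
)

```text
time_s: 5.18
tool_pos: [0.538, 0.0232, 0.0644]
tool_rot: [0.001, 0.782, 0.623, 0.0]
contact_force: [-1.6, -6.1, 2.0]
grip_width: 0.003
finger_force: 3.1
```

Emit:
servo_tool(
  xyz=[
    [0.2,0,0],
    [0.4,0,0],
    [0.6,0,0],
    [0.8,0,0],
    [0.9,0,0],
    [1.0,0,0],
    [1.1,0,0],
    [1.2,0,0],
    [1.3,0,0],
    [1.4,0,0],
  ],
  turn=[0,0,0,0,0,0,0,0,0,0],
)

```text
time_s: 6.02
tool_pos: [0.5401, 0.0323, 0.0644]
tool_rot: [0.003, 0.781, 0.624, -0.003]
contact_force: [-7.0, -32.2, 6.2]
grip_width: -0.003
finger_force: 16.7
```

Run:
```python
from h import *
np.set_printoptions(precision=4,suppress=True)
t=grab_frame('top');s=grab_frame('side')
for n,z,k in(('bottle_mouth',.152,'side'),('lever_knob',.117,'side'),('lever_pivot',.046,'side'),('jaw_push',.087,'side')):
    for d in tip_of(n,k)[:2]:print(k,n,round(d['score'],2),atz(k,d['point'],z)[:2])
for d in tip_of('bottle_mouth','top')[:2]:print('top',round(d['score'],2),atz('top',d['point'],.152)[:2])
cv2.imwrite('pics/b.png',np.hstack([cv2.resize(t[130:240,200:360],(400,275),interpolation=2),cv2.resize(s[150:310,190:390],(400,320),interpolation=2)[:275]]))
print(monitor.state()['contact_force'])
```

```text
side bottle_mouth 0.87 [0.7017 0.1627]
side bottle_mouth 0.63 [0.5745 0.2179]
side lever_knob 0.5 [0.5565 0.0738]
side lever_knob 0.23 [0.6033 0.1838]
side lever_pivot 0.72 [0.566  0.2336]
side lever_pivot 0.71 [0.5531 0.0828]
side jaw_push 0.76 [0.5403 0.0476]
top 0.78 [0.719  0.1467]
top 0.71 [0.5789 0.2209]
[ -6.2205 -28.3467   4.6582]
```

View pics/b.png

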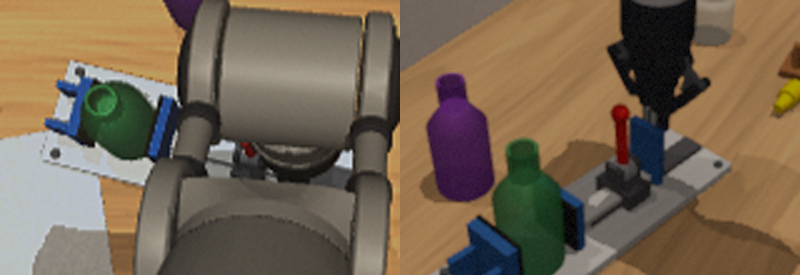

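Emit:
servo_tool(
  xyz=[
    [-1,0,0],
    [-2.5,0,0],
    [-2.5,0,-4],
    [-2.5,0,-8],
    [-2.5,0,-9.5],
    [-2.5,3,-9.5],
    [-1,6.3,-9.5],
    [2,6.3,-9.5],
    [5.2,6.3,-9.5],
    [5.2,6.3,-9.5],
  ],
  turn=[0,0,0,0,0,0,0,0,0,0],
)

```text
time_s: 7.2
tool_pos: [0.6143, 0.0795, 0.1587]
tool_rot: [-0.0, 0.781, 0.625, 0.001]
contact_force: [-0.7, -0.3, -0.6]
grip_width: 0.003
finger_force: 0.0
```

Emit:
servo_tool(
  xyz=[
    [0,0,0],
    [0,0,2],
    [0,0,5],
    [0,0,6],
    [0,0,6],
    [0,-1,6],
    [0,-2,6],
    [0,-2.5,6],
    [0,-3,6],
    [0,-3.5,6],
  ],
  turn=[0,0,0,0,0,0,0,0,0,0],
)

```text
time_s: 8.03
tool_pos: [0.5796, 0.0817, 0.0994]
tool_rot: [0.001, 0.782, 0.623, 0.001]
contact_force: [-0.5, 0.2, -0.9]
grip_width: 0.001
finger_force: 0.0
```

Run:
```python
from h import *
np.set_printoptions(precision=4,suppress=True)
s=grab_frame('side')
for n,z,k in(('bottle_mouth',.152,'side'),('lever_knob',.117,'side'),('jaw_push',.087,'side')):
    for d in tip_of(n,k)[:2]:print(k,n,round(d['score'],2),atz(k,d['point'],z)[:2])
cv2.imwrite('pics/c.png',cv2.resize(s[150:310,190:390],(600,480),interpolation=2))
P=np.array([.55,.088]);a=np.radians(12.5);u=np.array([np.sin(a),np.cos(a)]);n=np.array([u[1],-u[0]])
t=monitor.state();d=t['tool_pos'][:2]-P;print('along',d@u,'lat',d@n,t['tool_pos'],t['contact_force'])
```

```text
side bottle_mouth 0.85 [0.5737 0.2103]
side bottle_mouth 0.63 [0.7112 0.1578]
side lever_knob 0.68 [ 0.4415 -0.2222]
side lever_knob 0.48 [0.5577 0.0818]
side jaw_push 0.69 [0.5416 0.0501]
side jaw_push 0.45 [0.51   0.2011]
along 0.0002978553440041321 lat 0.030259167451064193 [0.5796 0.0817 0.0987] [ 0.1338  0.2691 -1.2888]
```

View pics/c.png

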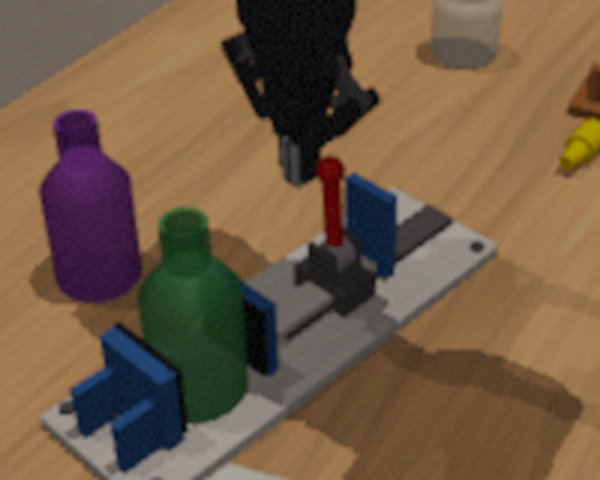

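Emit:
servo_tool(
  xyz=[
    [0,-0.8,0],
    [0,-1.6,0],
    [0,-2.4,0.2],
    [0,-3.0,0.4],
    [0,-3.6,0.4],
    [0,-4.2,0.4],
    [0,-4.7,0.4],
    [0,-5.1,0.4],
    [0,-5.5,0.4],
    [0,-5.5,0.4],
  ],
  turn=[0,0,0,0,0,0,0,0,0,0],
)

```text
time_s: 9.07
tool_pos: [0.525, 0.0943, 0.0943]
tool_rot: [-0.0, 0.782, 0.623, -0.0]
contact_force: [0.4, -0.3, 0.0]
grip_width: 0.001
finger_force: 0.5
```

Emit:
servo_tool(
  xyz=[
    [0,-0.6,0.3],
    [0,-1.1,0.7],
    [0,-1.6,1.1],
    [0,-2.0,1.5],
    [0,-2.4,1.9],
    [0,-2.8,2.3],
    [0,-3.2,2.7],
    [0,-3.6,3.0],
    [0,-4.0,3.3],
    [0,-4.4,3.6],
  ],
  turn=[0,0,0,0,0,0,0,0,0,0],
)

```text
time_s: 9.9
tool_pos: [0.4844, 0.1039, 0.0591]
tool_rot: [0.001, 0.782, 0.623, 0.002]
contact_force: [0.1, -0.2, 0.6]
grip_width: -0.002
finger_force: 0.7
```

Run:
```python
from h import *
np.set_printoptions(precision=4,suppress=True)
s=grab_frame('side')
cv2.imwrite('pics/d.png',cv2.resize(s[150:310,190:390],(600,480),interpolation=2))
P=np.array([.55,.088]);a=np.radians(12.5);u=np.array([np.sin(a),np.cos(a)]);n=np.array([u[1],-u[0]])
t=monitor.state();d=t['tool_pos'][:2]-P;print('along',d@u,'lat',d@n,t['tool_pos'],t['contact_force'])
```

```text
along 0.0008722522400727208 lat -0.07032454588174711 [0.4815 0.1041 0.0579] [-1.0436 -0.9417  0.0906]
```

View pics/d.png

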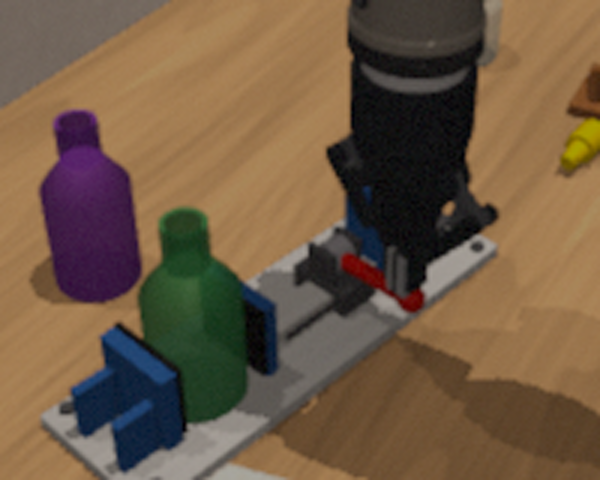

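Emit:
servo_tool(
  xyz=[
    [0,0,0.1],
    [0,0,0.2],
    [0,0,0.3],
    [0,0,0.4],
    [0,0,0.5],
    [0,0,0.6],
    [0,0,0.7],
    [0,0,0.7],
    [0,0,0.7],
    [0,0,0.7],
  ],
  turn=[0,0,0,0,0,0,0,0,0,0],
)

```text
time_s: 10.78
tool_pos: [0.4815, 0.1042, 0.0546]
tool_rot: [-0.0, 0.782, 0.623, -0.0]
contact_force: [-13.5, -0.3, 41.1]
grip_width: 0.004
finger_force: 20.9
```

Emit:
servo_tool(
  xyz=[
    [0,0,-2],
    [0,0,-6],
    [0,0,-10],
    [-4,0,-14],
    [-8,0,-14],
    [-12,0,-14],
    [-16,0,-14],
    [-20,0,-14],
    [-20,0,-14],
    [-20,0,-14],
  ],
  turn=[-7,-13,-13,-13,-13,-13,-13,-13,-13,-13],
  fingers=0,
)

```text
time_s: 11.62
tool_pos: [0.4369, -0.0929, 0.1909]
tool_rot: [-0.001, 0.708, 0.706, -0.0]
contact_force: [0.2, 0.5, 0.6]
grip_width: 0.999
finger_force: 0.0
```

Run:
```python
from h import *
np.set_printoptions(precision=4,suppress=True)
s=grab_frame('side');t=grab_frame('top')
ks=tip_of('lever_knob','side')[:2];kt=tip_of('lever_knob','top')[:2]
print([(d['score'],d['point'],atz('side',d['point'],.0475)) for d in ks],[(d['score'],atz('top',d['point'],.0475)) for d in kt])
for n in('stopper_shoulder','stand','stopper'):
  for c in('top','side'):
    for d in tip_of(n,c)[:2]:print(n,c,round(d['score'],2),d['point'],atz(c,d['point'],{'stand':0,'stopper':.053}.get(n,.074))[:2])
for c,im in(('top',t),('side',s)):
    i=cv2.cvtColor(im,cv2.COLOR_BGR2HSV)
    m=((i[...,0]<16)&(i[...,0]>3)&(i[...,1]>225)&(i[...,2]>110)).astype(np.uint8)
    k,l,st,ce=cv2.connectedComponentsWithStats(m)
    for q in range(1,k):
        if st[q][4]>15:print(c,st[q],ce[q],atz(c,ce[q],.09))
cv2.imwrite('pics/e.png',np.hstack([cv2.resize(s[195:275,260:360],(400,320),interpolation=2),cv2.resize(s[130:200,350:437],(400,320),interpolation=2)]))
print(monitor.state()['tool_pos'],monitor.state()['tool_rot'])
for c in('top','side'):
  A=np.array([.468,-.304,.074]);ax=np.array([0,-.523,.853]);print(c,[proj(c,A+ax*l) for l in(0,.016,.032)])
```

```text
[(0.58, [325.2, 245.3], array([0.4898, 0.0915, 0.0475]))] [(0.49, array([0.4823, 0.0933, 0.0475]))]
stopper_shoulder side 0.56 [381.5, 198.7] [ 0.4398 -0.0898]
stopper_shoulder side 0.44 [399.6, 157.6] [ 0.4694 -0.3033]
stand side 0.76 [398.8, 183.0] [ 0.4576 -0.2947]
stopper side 0.69 [377.0, 204.1] [ 0.4498 -0.0931]
stopper side 0.48 [394.5, 167.9] [ 0.4722 -0.2783]
side [396 148  11  11  95] [400.9579 152.8842] [ 0.4673 -0.3014  0.09  ]
side [153 307   8   9  27] [156.5926 311.2963] [0.6214 0.3997 0.09  ]
[ 0.4382 -0.0903  0.1912] [-0.      0.706   0.7082 -0.    ]
top [array([463.4718, 225.9765]), array([469.3212, 225.5919]), array([475.3631, 225.1946])]
side [array([400.1561, 157.6273]), array([401.8774, 151.976 ]), array([403.6044, 146.3057])]
```

View pics/e.png

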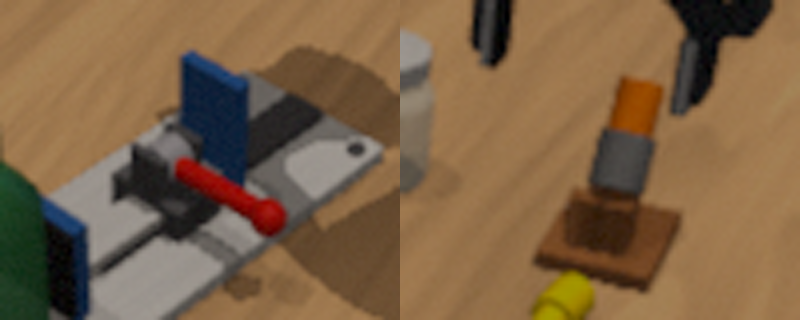

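Emit:
servo_tool(
  xyz=[
    [-4,0.6,0],
    [-8,1.2,0],
    [-12,1.8,1],
    [-16,2.4,3],
    [-20,2.8,5],
    [-22.5,3.05,5],
    [-22.5,3.05,5],
    [-22.5,3.05,5],
    [-22.5,3.05,5],
    [-22.5,3.05,5],
  ],
  turn=[-3.5,-3.5,-3.5,-3.5,-3.5,-3.5,-3.5,-3.5,-3.5,-3.5],
  fingers=0,
)

```text
time_s: 12.95
tool_pos: [0.4692, -0.3147, 0.1417]
tool_rot: [0.0, 0.684, 0.729, 0.0]
contact_force: [0.1, 0.1, -0.3]
grip_width: 0.999
finger_force: 0.0
```

Run:
```python
from h import *
np.set_printoptions(precision=4,suppress=True)
s=grab_frame('side')
i=cv2.cvtColor(s,cv2.COLOR_BGR2HSV)
m=((i[...,0]<16)&(i[...,0]>3)&(i[...,1]>225)&(i[...,2]>110)).astype(np.uint8)
k,l,st,ce=cv2.connectedComponentsWithStats(m)
for q in range(1,k):
    if st[q][4]>15:print(st[q],ce[q])
for d in tip_of('stopper_shoulder','side')[:3]:print(d)
A=np.array([.468,-.3035,.074]);ax=np.array([.06*.523,-.522,.853]);print([proj('side',A+ax*l) for l in(0,.016,.032)])
P=np.array([.55,.088]);a=np.radians(12.5);n=np.array([np.cos(a),-np.sin(a)])
for f in(1.2,1.3,1.55):
    X=np.r_[P-.072*np.sin(f)*n,.046+.072*np.cos(f)];print(f,proj('side',X))
red=((i[...,0]<4)|(i[...,0]>176))&(i[...,1]>200)&(i[...,2]>90);k,l,st,ce=cv2.connectedComponentsWithStats(red.astype(np.uint8))
print([ (st[q],ce[q]) for q in range(1,k) if st[q][4]>15])
print(toolmove([.4685,-.315,.075],[1,.06]))
cv2.imwrite('pics/f.png',cv2.resize(s[100:200,340:465],(600,480),interpolation=2))
```

```text
[396 148  11  11  87] [400.7931 152.8851]
[143 298  27  20 258] [155.2558 307.1899]
{'point': [381.7, 199.5], 'score': 0.59}
[array([400.0965, 157.702 ]), array([401.6408, 152.0067]), array([403.1898, 146.2941])]
1.2 [325.3597 240.1241]
1.3 [326.1097 243.2254]
1.55 [326.7932 250.4356]
[(array([304, 235,  27,  18, 160], dtype=int32), array([317.7188, 243.6312]))]
(array([-0.02, -0.09,  6.7 ]), np.float64(0.26061722253884056), array([ 0.4693, -0.3148,  0.142 ]), array([-0.73,  0.5 ,  1.54,  0.  ,  1.1 , -0.79]))
```

View pics/f.png

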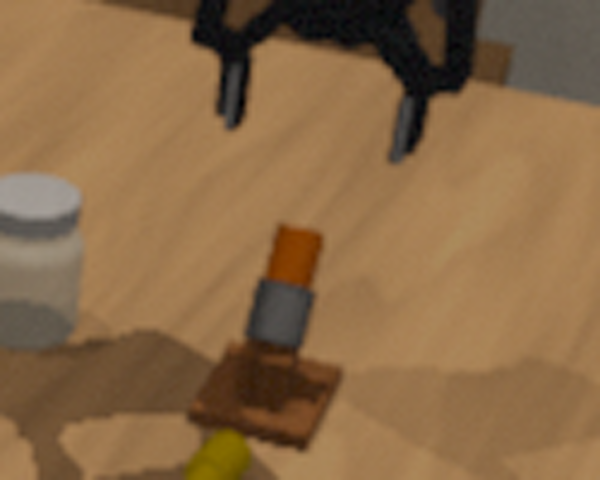

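Emit:
servo_tool(
  xyz=[
    [0,0,2],
    [0,0,4],
    [0,0,6],
    [0,0,6.7],
    [0,0,6.7],
    [0,0,6.7],
    [0,0,6.7],
    [0,0,6.7],
    [0,0,6.7],
    [0,0,6.7],
  ],
  turn=[0,0,0,0,0,0,0,0,0,0],
)

```text
time_s: 13.88
tool_pos: [0.4693, -0.3162, 0.0751]
tool_rot: [0.001, 0.685, 0.729, -0.0]
contact_force: [-0.3, -0.0, 0.2]
grip_width: 0.998
finger_force: 0.0
```

Emit:
servo_tool(
  xyz=[
    [0,0,0],
    [0,0,0],
    [0,0,0],
    [0,0,0],
    [0,0,0],
    [0,0,0],
    [0,0,0],
    [0,0,0],
    [0,0,0],
    [0,0,0],
  ],
  turn=[0,0,0,0,0,0,0,0,0,0],
  fingers=255,
)

```text
time_s: 14.72
tool_pos: [0.4686, -0.3161, 0.0745]
tool_rot: [-0.0, 0.685, 0.729, -0.0]
contact_force: [-4.9, -1.9, 4.6]
grip_width: 0.299
finger_force: 58.8
```

Emit:
servo_tool(
  xyz=[
    [-0.3,0,-0.5],
    [-0.6,0,-1.0],
    [-1.0,0,-1.6],
    [-1.4,0,-2.3],
    [-1.9,0,-3.1],
    [-2.5,0,-4.0],
    [-4.5,0,-4.0],
    [-6.5,0,-4.0],
    [-6.5,0,-4.0],
    [-6.5,0,-4.0],
  ],
  turn=[0,0,0,0,0,0,0,0,0,0],
)

```text
time_s: 15.55
tool_pos: [0.473, -0.3819, 0.1147]
tool_rot: [0.0, 0.685, 0.728, 0.0]
contact_force: [0.7, 0.5, -1.4]
grip_width: 0.301
finger_force: 58.9
```

Run:
```python
from h import *
s=grab_frame('side');t=grab_frame('top')
print(proj('top',monitor.state()['tool_pos']),monitor.state()['grip_width'])
a=cv2.resize(s[90:210,330:480],(400,320),interpolation=2);b=cv2.resize(t[165:285,420:570],(400,320),interpolation=2)
cv2.imwrite('pics/g.png',np.hstack([a,b]))
```

```text
[504.55143737 223.03456919] 0.2941575663799085
```

View pics/g.png

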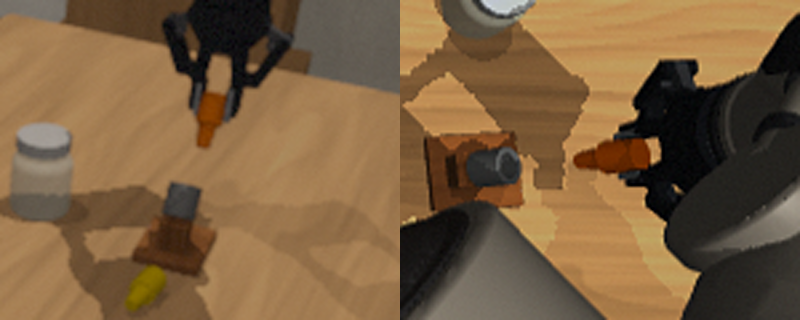

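Emit:
servo_tool(
  xyz=[
    [0,0,2],
    [0,0,3.8],
    [0,0,3.8],
    [1.5,0,3.8],
    [2.5,0,3.8],
    [2.9,0,3.8],
    [3.2,0,3.8],
    [3.5,0,3.8],
    [3.8,0,3.8],
    [4.1,0,3.8],
  ],
  turn=[0,0,0,0,0,0,0,0,0,0],
)

```text
time_s: 16.48
tool_pos: [0.4714, -0.343, 0.0776]
tool_rot: [0.003, 0.684, 0.729, -0.001]
contact_force: [-0.9, -14.1, -0.5]
grip_width: 0.294
finger_force: 59.6
```

Emit:
servo_tool(
  xyz=[
    [0.15,0,0],
    [0.3,0,0],
    [0.45,0,0],
    [0.6,0,0],
    [0.75,0,0],
    [0.9,0,0],
    [1.0,0,0],
    [1.1,0,0],
    [1.1,0,0],
    [1.1,0,0],
  ],
  turn=[0,0,0,0,0,0,0,0,0,0],
)

```text
time_s: 17.32
tool_pos: [0.472, -0.3346, 0.0786]
tool_rot: [0.006, 0.685, 0.729, -0.002]
contact_force: [2.3, -14.7, 0.3]
grip_width: 0.296
finger_force: 63.1
```

Emit:
servo_tool(
  xyz=[
    [0.1,0,0],
    [0.2,0,0],
    [0.3,0,0],
    [0.4,0,0],
    [0.4,0,0],
    [0.4,0,0],
    [-1,0,0],
    [-3,0,0],
    [-3,0,-3],
    [-3,0,-6],
  ],
  turn=[0,0,0,0,0,0,0,0,0,0],
)

```text
time_s: 18.15
tool_pos: [0.4706, -0.3592, 0.1351]
tool_rot: [-0.002, 0.685, 0.728, 0.0]
contact_force: [-0.2, -0.6, 0.1]
grip_width: 0.298
finger_force: 62.9
```

Run:
```python
from h import *
np.set_printoptions(precision=4,suppress=True)
s=grab_frame('side');t=grab_frame('top');T=monitor.state()['tool_pos'];print(T)
for c,im in(('top',t),('side',s)):
    i=cv2.cvtColor(im,cv2.COLOR_BGR2HSV)
    m=((i[...,0]<16)&(i[...,0]>3)&(i[...,1]>215)&(i[...,2]>80)).astype(np.uint8)
    k,l,st,ce=cv2.connectedComponentsWithStats(m)
    for q in range(1,k):
        if st[q][4]>12:print(c,st[q],ce[q])
    for d in tip_of('stopper',c)[:2]+tip_of('stopper_shoulder',c)[:2]:print(c,d)
    H=T+[0,.003,.015]
    for th in(0,.2,.4):
        ax=np.array([0,-np.sin(th),np.cos(th)]);print(c,th,'tip',proj(c,H-.041*ax),'shoulder',proj(c,H-.016*ax))
a=cv2.resize(s[90:210,330:480],(400,320),interpolation=2);b=cv2.resize(t[165:285,420:570],(400,320),interpolation=2)
cv2.imwrite('pics/g2.png',np.hstack([a,b]))
```

```text
[ 0.4737 -0.3613  0.1413]
top [492 215  22  12 188] [502.4149 221.1649]
top {'point': [486.6, 223.2], 'score': 0.74}
top {'point': [393.4, 230.0], 'score': 0.72}
top {'point': [404.7, 232.8], 'score': 0.62}
top 0 tip [494.7211 222.4951] shoulder [499.9999 221.4964]
top 0.2 tip [491.2122 222.3923] shoulder [498.5902 221.4548]
top 0.4 tip [488.1602 222.2296] shoulder [497.3728 221.3884]
side [404 121  10  21 141] [407.9504 129.6667]
side [139 288  39  40 965] [157.5202 305.9212]
side {'point': [404.4, 140.8], 'score': 0.51}
side {'point': [377.8, 204.2], 'score': 0.44}
side {'point': [379.5, 199.4], 'score': 0.75}
side {'point': [410.4, 129.2], 'score': 0.59}
side 0 tip [406.722  136.0791] shoulder [408.1289 127.7679]
side 0.2 tip [405.8445 136.893 ] shoulder [407.7864 128.0689]
side 0.4 tip [405.0824 137.1423] shoulder [407.4923 128.1435]
```

Emit:
servo_tool(
  xyz=[
    [0,0,-4],
    [2,0,-7.4],
    [6,1.4,-7.4],
    [10,2.4,-7.4],
    [14,3.4,-7.4],
    [18,4.4,-7.4],
    [22,5.4,-7.4],
    [26,6.4,-7.4],
    [30,7.2,-7.4],
    [34,8.2,-7.4],
  ],
  turn=[-7,-14,-21,-28,-35,-42,-49,-56,-63,-70],
)

```text
time_s: 19.28
tool_pos: [0.5313, -0.0122, 0.209]
tool_rot: [-0.001, 0.14, 0.99, -0.0]
contact_force: [0.4, -0.8, -0.1]
grip_width: 0.299
finger_force: 63.0
```

Run:
```python
from h import *
np.set_printoptions(precision=4,suppress=True)
print(toolmove([.577,.2195,.215],[0,1]))
```

```text
(array([ 2.02, 23.53, -0.6 ]), np.float64(-16.05662385259093), array([ 0.5313, -0.0122,  0.209 ]), array([-0.17,  0.37,  1.54, -0.  ,  1.23, -1.46]))
```

Emit:
servo_tool(
  xyz=[
    [0.4,4,-0.5],
    [0.8,8,-0.5],
    [1.2,12,-0.5],
    [1.6,16,-0.5],
    [2.0,20,-0.5],
    [2.0,23.5,-0.5],
    [2.0,23.5,-0.5],
    [2.0,23.5,-0.5],
    [2.0,23.5,-0.5],
    [2.0,23.5,-0.5],
  ],
  turn=[-6,-12,-16,-16,-16,-16,-16,-16,-16,-16],
)

```text
time_s: 20.12
tool_pos: [0.579, 0.2155, 0.2146]
tool_rot: [-0.001, 0.004, 1.0, -0.0]
contact_force: [-1.0, -0.3, 0.1]
grip_width: 0.296
finger_force: 63.0
```

Run:
```python
from h import *
np.set_printoptions(precision=4,suppress=True)
s=grab_frame('side');t=grab_frame('top');T=monitor.state()['tool_pos'];print(T,monitor.state()['tool_rot'])
for c,im in(('side',s),('top',t)):
    for n in('stopper','stopper_shoulder','bottle_mouth'):
        for d in tip_of(n,c)[:2]:print(c,n,round(d['score'],2),d['point'],atz(c,d['point'],.152)[:2] if n[0]=='b' else '')
i=cv2.cvtColor(s,cv2.COLOR_BGR2HSV)
m=((i[...,0]<16)&(i[...,0]>3)&(i[...,1]>200)&(i[...,2]>60)).astype(np.uint8)
k,l,st,ce=cv2.connectedComponentsWithStats(m)
for q in range(1,k):
    if st[q][4]>12:print(st[q],ce[q])
p=proj('side',T)
q=min((q for q in range(1,k) if st[q][4]>60),key=lambda q:np.linalg.norm(ce[q]-p))
for v in range(st[q][1],st[q][1]+st[q][3]):
    u=np.where(l[v]==q)[0];print(v,u.min(),u.max(),end='; ')
H=T+[0,0,.015]
for th in(-.2,0,.2,.4):
    ax=np.array([np.sin(th),0,np.cos(th)]);print(th,'tip',proj('side',H-.041*ax),'sh',proj('side',H-.016*ax),'top',proj('side',H+.016*ax))
u,v=map(int,p)
cv2.imwrite('pics/h.png',cv2.resize(s[v-60:v+60,u-75:u+75],(750,600),interpolation=2))
```

```text
[0.5793 0.2153 0.2152] [-0.0002  0.0044  1.     -0.0002]
side stopper 0.82 [253.5, 212.9] 
side stopper 0.65 [375.7, 205.1] 
side stopper_shoulder 0.87 [251.8, 200.5] 
side stopper_shoulder 0.57 [383.1, 199.8] 
side bottle_mouth 0.81 [251.3, 222.6] [0.5783 0.21  ]
side bottle_mouth 0.62 [216.4, 187.9] [0.7058 0.1554]
top stopper 0.7 [229.0, 169.5] 
top stopper 0.51 [392.3, 231.6] 
top stopper_shoulder 0.61 [404.1, 231.3] 
top stopper_shoulder 0.44 [234.0, 168.2] 
top bottle_mouth 0.82 [273.5, 110.6] [0.7148 0.1427]
top bottle_mouth 0.71 [236.8, 171.1] [0.5731 0.2183]
[243 178  15  35 350] [250.5143 194.5114]
[ 139  286   49   71 2378] [163.0513 321.2107]
178 245 251; 179 243 252; 180 243 252; 181 244 252; 182 244 253; 183 244 253; 184 244 254; 185 245 254; 186 245 254; 187 245 254; 188 245 254; 189 245 255; 190 245 255; 191 245 255; 192 245 256; 193 245 256; 194 246 256; 195 246 257; 196 246 257; 197 246 256; 198 246 255; 199 246 255; 200 245 255; 201 244 256; 202 246 256; 203 247 256; 204 247 256; 205 248 257; 206 248 257; 207 249 257; 208 249 257; 209 250 257; 210 250 257; 211 251 257; 212 252 255; -0.2 tip [243.2899 205.0657] sh [244.338 193.981] top [245.7592 178.9508]
0 tip [247.1679 206.881 ] sh [245.8874 194.6873] top [244.1611 178.2487]
0.2 tip [251.0012 207.93  ] sh [247.4093 195.0775] top [242.6048 177.8862]
0.4 tip [254.6504 208.162 ] sh [248.845  195.1344] top [241.1542 177.8758]
```

View pics/h.png

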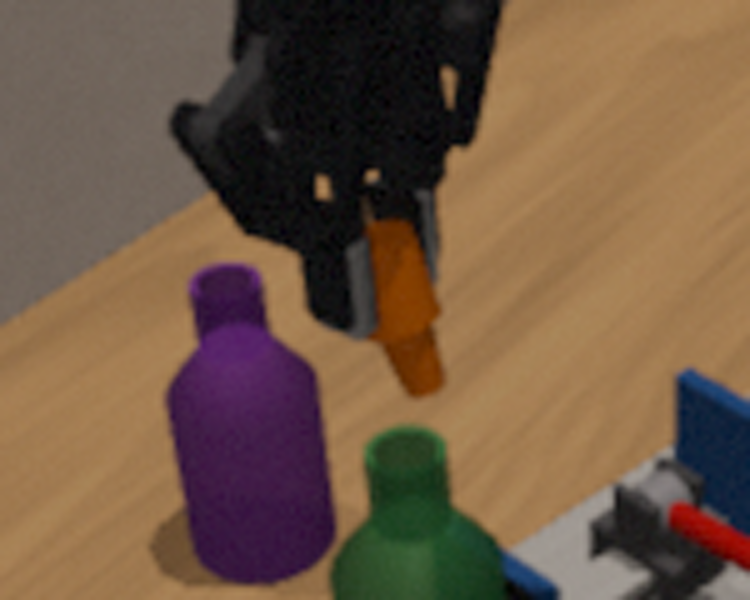

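Run:
```python
from h import *
np.set_printoptions(precision=4,suppress=True)
T=monitor.state()['tool_pos']
X=tri({'side':[254,211.5],'top':[229,169.5]});print('tip',X,X-T)
for dz in(-.028,-.036,-.04):
    for th in(0,.1,.2,.3):
        H=T+[0,0,dz+.041];ax=np.array([np.sin(th),0,np.cos(th)]);print(dz,th,proj('side',H-.041*ax),proj('side',H-.016*ax),proj('top',H-.041*ax))
```

```text
tip [0.5637 0.2229 0.1916] [-0.0158  0.0067 -0.0239]
-0.028 0 [246.8593 207.9571] [245.5725 195.7944] [233.8914 164.3984]
-0.028 0.1 [248.7884 208.5836] [246.3398 196.0314] [233.757  166.2591]
-0.028 0.2 [250.6888 209.0116] [247.0928 196.1868] [233.5753 168.0599]
-0.028 0.3 [252.5431 209.2353] [247.8242 196.2589] [233.3476 169.785 ]
-0.036 0 [247.2591 211.7362] [245.9906 199.746 ] [234.8213 165.3112]
-0.036 0.1 [249.1756 212.3681] [246.7528 199.9853] [234.6892 167.1541]
-0.036 0.2 [251.0638 212.8041] [247.5009 200.1443] [234.5109 168.938 ]
-0.036 0.3 [252.9061 213.0387] [248.2275 200.221 ] [234.2874 170.6473]
-0.04 0 [247.4569 213.6059] [246.1974 201.7005] [235.2792 165.7608]
-0.04 0.1 [249.3672 214.2404] [246.9571 201.941 ] [235.1483 167.5948]
-0.04 0.2 [251.2492 214.6803] [247.7027 202.1017] [234.9715 169.3704]
-0.04 0.3 [253.0857 214.9201] [248.427  202.1807] [234.7502 171.072 ]
```

Emit:
servo_tool(
  xyz=[
    [1,-3,-1],
    [2,-6,-1],
    [3,-10,-1],
    [4,-14,-1],
    [4.9,-18,-1],
    [4.9,-21.5,-1],
    [4.9,-21.5,-1],
    [4.9,-21.5,-1],
    [4.9,-21.5,-1],
    [4.9,-21.5,-1],
  ],
  turn=[7,14,21,28,35,42,49,56,63,70],
)

```text
time_s: 21.35
tool_pos: [0.5288, 0.0015, 0.2255]
tool_rot: [0.0, 0.579, 0.815, 0.0]
contact_force: [0.6, 0.1, 0.1]
grip_width: 0.296
finger_force: 63.0
```

Emit:
servo_tool(
  xyz=[
    [0,0,0],
    [0,0,0],
    [0,0,0],
    [0,0,0],
    [0,0,0],
    [0,0,3],
    [0,0,6],
    [0,0,6],
    [0,0,6],
    [0,0,6],
  ],
  turn=[7,14,21,28,32,32,32,32,32,32],
)

```text
time_s: 22.18
tool_pos: [0.5297, 0.0019, 0.1668]
tool_rot: [0.001, 0.779, 0.627, 0.001]
contact_force: [0.5, 0.0, -0.6]
grip_width: 0.295
finger_force: 63.0
```

Run:
```python
from h import *
np.set_printoptions(precision=4,suppress=True)
F=np.array([.541,.0485]);a=np.radians(12.5);u=np.array([np.sin(a),np.cos(a)])
for k in(-.05,-.024,-.014):print(k,toolmove([*(F+k*u),.104],[u[1],-u[0]]))
```

```text
-0.05 (array([-0.2 ,  0.08,  6.28]), np.float64(0.09893664739800556), array([0.5297, 0.0019, 0.1668]), array([-0.14,  0.41,  1.61, -0.  ,  1.12,  0.08]))
-0.024 (array([2.4 , 0.09, 6.28]), np.float64(0.09893664739800556), array([0.5297, 0.0019, 0.1668]), array([-0.14,  0.41,  1.61, -0.  ,  1.12,  0.08]))
-0.014 (array([3.4 , 0.09, 6.28]), np.float64(0.09893664739800556), array([0.5297, 0.0019, 0.1668]), array([-0.14,  0.41,  1.61, -0.  ,  1.12,  0.08]))
```

Descend and approach; the force tells the onset.

Emit:
servo_tool(
  xyz=[
    [0,0.1,2],
    [0,0.1,5],
    [0,0.1,6.3],
    [0,0.1,6.3],
    [0.8,0.1,6.3],
    [1.5,0.1,6.3],
    [2.0,0.1,6.3],
    [2.3,0.1,6.3],
    [2.5,0.1,6.3],
    [2.6,0.1,6.3],
  ],
  turn=[0,0,0,0,0,0,0,0,0,0],
)

```text
time_s: 23.02
tool_pos: [0.5365, 0.0253, 0.1045]
tool_rot: [0.003, 0.779, 0.627, -0.0]
contact_force: [-3.0, -13.1, 5.0]
grip_width: 0.294
finger_force: 63.7
```

Emit:
servo_tool(
  xyz=[
    [0.05,0,0],
    [0.1,0,0],
    [0.15,0,0],
    [0.2,0,0],
    [0.2,0,0],
    [0.2,0,0],
    [0.2,0,0],
    [0.2,0,0],
    [0.2,0,0],
    [0.2,0,0],
  ],
  turn=[0,0,0,0,0,0,0,0,0,0],
)

```text
time_s: 23.85
tool_pos: [0.5368, 0.0267, 0.1044]
tool_rot: [0.003, 0.779, 0.627, -0.001]
contact_force: [-3.3, -13.5, 5.6]
grip_width: 0.292
finger_force: 63.7
```

Emit:
servo_tool(
  xyz=[
    [0.1,0,0],
    [0.2,0,0],
    [0.3,0,0],
    [0.4,0,0],
    [0.5,0,0],
    [0.6,0,0],
    [0.7,0,0],
    [0.7,0,0],
    [0.7,0,0],
    [0.7,0,0],
  ],
  turn=[0,0,0,0,0,0,0,0,0,0],
)

```text
time_s: 24.68
tool_pos: [0.5384, 0.0337, 0.1046]
tool_rot: [0.003, 0.779, 0.627, -0.0]
contact_force: [-3.2, -14.6, 6.6]
grip_width: 0.296
finger_force: 64.4
```

Emit:
servo_tool(
  xyz=[
    [-1,0,0],
    [-3,0,0],
    [-3,0,-4],
    [-3,0,-8],
    [-3,0,-11],
    [-3,0,-11],
    [-3,0,-11],
    [-3,0,-11],
    [-3,0,-11],
    [-3,0,-11],
  ],
  turn=[-7,-14,-21,-28,-35,-42,-49,-56,-63,-70],
)

```text
time_s: 25.52
tool_pos: [0.5314, 0.0074, 0.214]
tool_rot: [0.001, 0.276, 0.961, 0.0]
contact_force: [-0.1, 0.1, 0.0]
grip_width: 0.293
finger_force: 63.7
```

Emit:
servo_tool(
  xyz=[
    [1.2,4,0],
    [2.4,8,0],
    [3.6,12,0],
    [4.8,16,0],
    [6,19,0],
    [6.7,20.7,0],
    [6.7,20.7,0],
    [6.7,20.7,0],
    [6.7,20.7,0],
    [6.7,20.7,0],
  ],
  turn=[-6,-12,-18,-24,-30,-32,-32,-32,-32,-32],
)

```text
time_s: 26.35
tool_pos: [0.5853, 0.2164, 0.213]
tool_rot: [0.0, 0.004, 1.0, -0.0]
contact_force: [0.1, -0.1, -0.8]
grip_width: 0.295
finger_force: 63.7
```

```bash
cat > look.py <<'E'
from h import *
np.set_printoptions(precision=4,suppress=True)
s=grab_frame('side');t=grab_frame('top');T=monitor.state()['tool_pos'];print(T,monitor.state()['tool_rot'])
B={}
for c in('side','top'):
    for n in('stopper','stopper_shoulder','bottle_mouth'):
        for d in tip_of(n,c)[:2]:print(c,n,round(d['score'],2),d['point'],atz(c,d['point'],.152)[:2] if n[0]=='b' else '')
i=cv2.cvtColor(s,cv2.COLOR_BGR2HSV)
m=((i[...,0]<16)&(i[...,0]>3)&(i[...,1]>200)&(i[...,2]>60)).astype(np.uint8)
k,l,st,ce=cv2.connectedComponentsWithStats(m)
p=proj('side',T)
q=min((q for q in range(1,k) if st[q][4]>60),key=lambda q:np.linalg.norm(ce[q]-p))
for v in range(st[q][1],st[q][1]+st[q][3],2):
    u=np.where(l[v]==q)[0];print(v,u.min(),u.max(),end='; ')
print()
# fit tilt th, head offset dx (world x), height dz using the plug's silhouette rendered as convex hulls
def sil(th,dx,dz,dy=0.):
    ax=np.array([np.sin(th),0,np.cos(th)]);e1=np.array([np.cos(th),0,-np.sin(th)]);e2=np.array([0,1.,0])
    O=T+[dx,dy,dz]-.016*ax;img=np.zeros((400*4,640*4),np.uint8)
    for za,ra,zb,rb in((-.025,.007,0,.010),(0,.014,.032,.014)):
        P=[proj('side',O+z*ax+r*(np.cos(f)*e1+np.sin(f)*e2)) for z,r in((za,ra),(zb,rb)) for f in np.linspace(0,6.28,24)]
        cv2.fillConvexPoly(img,cv2.convexHull((np.array(P)*4+2).astype(np.int32)),1)
    return cv2.resize(img,(640,400),interpolation=cv2.INTER_AREA*1)>0
from scipy.optimize import differential_evolution as DE
lo=st[q][1]+12 if st[q][3]>20 else st[q][1]
M=l==q
def cost(x):
    S=sil(*x);return np.sum(S[lo:lo+60]&~M[lo:lo+60])*.5+np.sum(M[lo:lo+60]&~S[lo:lo+60])
o=DE(cost,[(-.4,.5),(-.02,.02),(-.015,.03)],seed=1,maxiter=25,popsize=10,polish=False);print('fit th,dx,dz head centre rel TCP',o.x,o.fun)
# mouth: green rim in side/top
E
python3 look.py
```

```text
[0.5854 0.2163 0.2128] [ 0.0003  0.0044  1.     -0.    ]
side stopper 0.6 [253.6, 277.3] 
side stopper 0.53 [243.3, 211.4] 
side stopper_shoulder 0.66 [244.1, 196.4] 
side stopper_shoulder 0.61 [377.4, 201.5] 
side bottle_mouth 0.88 [215.2, 189.8] [0.7032 0.1619]
side bottle_mouth 0.76 [251.4, 223.3] [0.5769 0.2115]
top stopper 0.73 [301.3, 189.9] 
top stopper 0.67 [392.7, 233.8] 
top stopper_shoulder 0.67 [399.9, 231.7] 
top stopper_shoulder 0.48 [234.8, 162.0] 
top bottle_mouth 0.9 [240.4, 168.9] [0.5782 0.2106]
top bottle_mouth 0.56 [270.9, 110.2] [0.7156 0.1486]
177 241 245; 179 240 248; 181 241 248; 183 241 248; 185 241 249; 187 241 249; 189 241 249; 191 242 250; 193 242 249; 195 242 250; 197 242 249; 199 243 248; 201 241 248; 203 240 248; 205 240 248; 207 241 248; 209 242 248; 211 244 245; 
fit th,dx,dz head centre rel TCP [0.0531 0.0007 0.0132] 53.0
```

Emit:
servo_tool(
  xyz=[
    [0.35,-0.2,0],
    [0.7,-0.45,0.5],
    [0.7,-0.45,1.5],
    [0.7,-0.45,2.3],
    [0.7,-0.45,2.3],
    [0.7,-0.45,2.3],
    [0.7,-0.45,2.3],
    [0.7,-0.45,2.3],
    [0.7,-0.45,2.3],
    [0.7,-0.45,2.3],
  ],
  turn=[0,0,0,0,0,0,0,0,0,0],
)

```text
time_s: 27.58
tool_pos: [0.5784, 0.213, 0.1896]
tool_rot: [0.0, 0.003, 1.0, 0.0]
contact_force: [-0.4, -0.1, 0.1]
grip_width: 0.296
finger_force: 63.7
```

```bash
cat >> look.py <<'E'
g=((i[...,0]>45)&(i[...,0]<90)&(i[...,1]>60)).astype(np.uint8)
k2,l2,st2,ce2=cv2.connectedComponentsWithStats(g);q2=1+np.argmax(st2[1:,4]);print('green',st2[q2])
for v in range(st2[q2][1],st2[q2][1]+22,2):
    u=np.where(l2[v]==q2)[0];print(v,u.min(),u.max(),end='; ')
X=np.array([.577,.212,.152]);e=[proj('side',X+.015*np.array([np.cos(f),np.sin(f),0])) for f in np.linspace(0,6.28,40)]
print('\npredicted rim bbox',np.min(e,0),np.max(e,0),proj('side',X))
E
python3 look.py
```

```text
[0.5783 0.2129 0.1895] [ 0.0002  0.0035  1.     -0.    ]
side stopper 0.58 [379.8, 206.1] 
side stopper 0.53 [248.7, 221.3] 
side stopper_shoulder 0.82 [250.7, 207.0] 
side stopper_shoulder 0.58 [381.9, 197.8] 
side bottle_mouth 0.96 [215.9, 189.5] [0.7027 0.1604]
side bottle_mouth 0.78 [253.5, 222.5] [0.5751 0.2078]
top stopper 0.58 [238.6, 168.1] 
top stopper 0.57 [391.9, 231.2] 
top stopper_shoulder 0.61 [236.9, 167.5] 
top stopper_shoulder 0.6 [402.9, 229.1] 
top bottle_mouth 0.95 [237.1, 167.8] [0.5805 0.2181]
top bottle_mouth 0.65 [270.7, 110.4] [0.7151 0.149 ]
189 246 251; 191 246 253; 193 246 254; 195 247 254; 197 247 254; 199 247 255; 201 248 255; 203 248 255; 205 248 255; 207 248 255; 209 248 255; 211 248 254; 213 247 253; 215 246 253; 217 246 254; 219 247 254; 221 248 253; 
fit th,dx,dz head centre rel TCP [0.0745 0.0011 0.012 ] 55.5
green [ 237  221   37   71 1678]
221 245 257; 223 244 258; 225 243 258; 227 244 258; 229 244 258; 231 244 258; 233 244 258; 235 245 259; 237 244 262; 239 243 265; 241 241 267; 
predicted rim bbox [242.5304 218.2432] [259.7848 228.8425] [251.1918 223.4396]
```

Emit:
servo_tool(
  xyz=[
    [0,0,0.2],
    [0,0,0.4],
    [0,0,0.6],
    [0,0,0.8],
    [0,0,1.0],
    [0,0,1.2],
    [0,0,1.4],
    [0,0,1.6],
    [0,0,1.8],
    [0,0,1.8],
  ],
  turn=[0,0,0,0,0,0,0,0,0,0],
)

```text
time_s: 28.82
tool_pos: [0.578, 0.2128, 0.1707]
tool_rot: [-0.0, 0.004, 1.0, -0.0]
contact_force: [-1.1, 0.7, -0.4]
grip_width: 0.296
finger_force: 63.7
```

Emit:
servo_tool(
  xyz=[
    [0,0,0.15],
    [0,0,0.3],
    [0,0,0.45],
    [0,0,0.6],
    [0,0,0.75],
    [0,0,0.9],
    [0,0,1.0],
    [0,0,1.1],
    [0,0,1.2],
    [0,0,1.2],
  ],
  turn=[0,0,0,0,0,0,0,0,0,0],
)

```text
time_s: 29.65
tool_pos: [0.5782, 0.2129, 0.1591]
tool_rot: [-0.0, 0.004, 1.0, -0.0]
contact_force: [-0.1, -0.7, -1.1]
grip_width: 0.291
finger_force: 63.7
```

```bash
python3 look.py
```

```text
[0.5782 0.2129 0.1592] [-0.0001  0.0035  1.     -0.0001]
side stopper 0.48 [379.1, 203.8] 
side stopper 0.24 [258.5, 278.9] 
side stopper_shoulder 0.65 [380.4, 198.9] 
side stopper_shoulder 0.6 [251.7, 221.6] 
side bottle_mouth 0.75 [250.9, 220.9] [0.5818 0.2064]
side bottle_mouth 0.69 [214.9, 188.6] [0.7066 0.1589]
top stopper 0.75 [392.0, 229.7] 
top stopper 0.57 [238.9, 173.1] 
top stopper_shoulder 0.52 [243.5, 168.5] 
top stopper_shoulder 0.47 [403.5, 229.1] 
top bottle_mouth 0.83 [239.8, 169.8] [0.5761 0.2118]
top bottle_mouth 0.57 [270.1, 111.7] [0.712  0.1503]
203 249 249; 205 248 255; 207 248 255; 209 248 255; 211 249 256; 213 249 256; 215 249 257; 217 250 257; 219 250 256; 221 250 257; 223 250 256; 225 250 255; 227 250 250; 
fit th,dx,dz head centre rel TCP [ 0.0727 -0.0045  0.03  ] 27.5
green [ 524  103   44   71 1631]
103 558 560; 105 555 567; 107 557 567; 109 555 565; 111 554 565; 113 553 564; 115 552 563; 117 551 562; 119 550 562; 121 549 561; 123 547 560; 
predicted rim bbox [242.5304 218.2432] [259.7848 228.8425] [251.1918 223.4396]
```

Emit:
servo_tool(
  xyz=[
    [0,0,0.1],
    [0,0,0.2],
    [0,0,0.3],
    [0,0,0.4],
    [0,0,0.5],
    [0,0,0.6],
    [0,0,0.6],
    [0,0,0.6],
    [0,0,0.6],
    [0,0,0.6],
  ],
  turn=[0,0,0,0,0,0,0,0,0,0],
)

```text
time_s: 30.88
tool_pos: [0.5794, 0.213, 0.1568]
tool_rot: [0.003, 0.003, 1.0, 0.0]
contact_force: [-4.4, -2.3, 17.3]
grip_width: 0.298
finger_force: 65.7
```

Emit:
servo_tool(
  xyz=[
    [0,0,-0.3],
    [0,0,-0.3],
    [0,0,-0.3],
    [0,0,-0.3],
    [0,0,-0.3],
    [0,0,-0.3],
    [0,0,-0.3],
    [0,0,-0.3],
    [0,0,-0.3],
    [0,0,-0.3],
  ],
  turn=[0,0,0,0,0,0,0,0,0,0],
  fingers=0,
)

```text
time_s: 31.72
tool_pos: [0.5782, 0.2129, 0.1562]
tool_rot: [-0.0, 0.003, 1.0, -0.0]
contact_force: [-0.4, -0.5, 0.7]
grip_width: 1.002
finger_force: 0.0
```

Emit:
servo_tool(
  xyz=[
    [0,0,-2],
    [0,0,-5],
    [0,0,-7],
    [0,0,-7],
    [0,0,-7],
    [0,0,-7],
    [0,0,-7],
    [0,0,-7],
    [0,0,-7],
    [0,0,-7],
  ],
  turn=[0,0,0,0,0,0,0,0,0,0],
)

```text
time_s: 32.55
tool_pos: [0.578, 0.2129, 0.2256]
tool_rot: [-0.001, 0.003, 1.0, -0.0]
contact_force: [0.1, -0.8, 0.2]
grip_width: 1.003
finger_force: 0.0
```

```bash
sed -i 's/^T=.*//' look.py
python3 - <<'E'
src=open('look.py').read()
src=src.replace("p=proj('side',T)","T=np.array([.577,.213,.152]);p=proj('side',T)").replace("lo=st[q][1]+12 if st[q][3]>20 else st[q][1]","lo=st[q][1]-5")
src=src.replace("(-.015,.03)","(.0,.04)")
exec(src)
print('expected seated bbox',[ (np.argwhere(sil(0,0,.016))[:,::-1].min(0),np.argwhere(sil(0,0,.016))[:,::-1].max(0))])
E
```

```text
[0.5781 0.2129 0.2259] [-0.0003  0.0035  1.     -0.0001]
side stopper 0.57 [250.9, 235.8] 
side stopper 0.45 [378.7, 205.0] 
side stopper_shoulder 0.87 [251.7, 221.2] 
side stopper_shoulder 0.65 [380.6, 197.4] 
side bottle_mouth 0.77 [215.7, 189.1] [0.704  0.1595]
side bottle_mouth 0.68 [250.0, 221.7] [0.5818 0.2091]
top stopper 0.64 [397.4, 233.2] 
top stopper 0.53 [241.5, 173.1] 
top stopper_shoulder 0.73 [406.7, 233.2] 
top stopper_shoulder 0.63 [243.4, 173.0] 
top bottle_mouth 0.94 [238.6, 167.0] [0.5824 0.2148]
top bottle_mouth 0.69 [270.5, 110.0] [0.7161 0.1495]
206 245 246; 208 242 246; 210 243 245; 212 242 256; 214 242 257; 216 243 257; 218 243 257; 220 243 257; 222 243 257; 224 244 257; 226 244 255; 
fit th,dx,dz head centre rel TCP [-0.1535  0.0014  0.0157] 94.5
green [ 524  103   44   71 1626]
103 558 560; 105 556 566; 107 557 567; 109 555 565; 111 554 565; 113 553 564; 115 552 563; 117 551 562; 119 550 562; 121 549 561; 123 547 560; 
predicted rim bbox [242.5304 218.2432] [259.7848 228.8425] [251.1918 223.4396]
expected seated bbox [(array([242, 205]), array([258, 237]))]
```

Emit:
servo_tool(
  xyz=[
    [0,0,0],
    [0,0,0],
    [0,0,0],
    [0,0,0],
    [0,0,0],
    [0,0,0],
    [0,0,0],
    [0,0,1],
    [0,0,2],
    [0,0,3],
  ],
  turn=[0,0,0,0,0,0,0,0,0,0],
  fingers=255,
)

```text
time_s: 33.78
tool_pos: [0.5779, 0.2128, 0.1948]
tool_rot: [-0.0, 0.003, 1.0, -0.0]
contact_force: [0.3, -0.0, -0.3]
grip_width: -0.005
finger_force: 0.0
```

Emit:
servo_tool(
  xyz=[
    [0,0,0.2],
    [0,0,0.4],
    [0,0,0.6],
    [0,0,0.8],
    [0,0,1.0],
    [0,0,1.2],
    [0,0,1.4],
    [0,0,1.4],
    [0,0,1.4],
    [0,0,1.4],
  ],
  turn=[0,0,0,0,0,0,0,0,0,0],
)

```text
time_s: 34.62
tool_pos: [0.5788, 0.213, 0.1841]
tool_rot: [0.001, 0.003, 1.0, 0.0]
contact_force: [-2.9, -0.8, 8.4]
grip_width: -0.003
finger_force: 3.9
```

Emit:
servo_tool(
  xyz=[
    [0,0,-3],
    [0,0,-6],
    [0,0,-8],
    [2,0,-10],
    [6,0,-10],
    [10,0,-10],
    [10,-4,-10],
    [10,-8,-10],
    [10,-12,-10],
    [10,-12,-10],
  ],
  turn=[0,0,0,0,0,0,0,0,0,0],
)

```text
time_s: 35.45
tool_pos: [0.4773, 0.0883, 0.2828]
tool_rot: [0.001, 0.006, 1.0, -0.001]
contact_force: [0.6, -0.1, -0.9]
grip_width: -0.001
finger_force: 0.0
```

Run:
```python
from h import *
np.set_printoptions(precision=4,suppress=True)
s=grab_frame('side');t=grab_frame('top')
for c in('side','top'):
    for n,z in(('bottle',.012),('bottle_mouth',.152),('stopper_shoulder',.152),('jaw_push',.087),('lever_knob',.0475)):
        for d in tip_of(n,c)[:2]:print(c,n,round(d['score'],2),d['point'],atz(c,d['point'],z)[:2])
for c,im in(('side',s),('top',t)):
    i=cv2.cvtColor(im,cv2.COLOR_BGR2HSV);m=((i[...,0]<16)&(i[...,0]>3)&(i[...,1]>200)&(i[...,2]>60)).astype(np.uint8)
    k,l,st,ce=cv2.connectedComponentsWithStats(m);print(c,[(st[q],ce[q]) for q in range(1,k) if 60<st[q][4]<700])
    X=np.array([.5775,.213,.152]);print('pred head lo/top',proj(c,X),proj(c,X+[0,0,.032]))
i=cv2.cvtColor(s,cv2.COLOR_BGR2HSV)
red=((i[...,0]<4)|(i[...,0]>176))&(i[...,1]>200)&(i[...,2]>90);k,l,st,ce=cv2.connectedComponentsWithStats(red.astype(np.uint8))
print('red',[st[q] for q in range(1,k) if st[q][4]>15],monitor.state()['time_s'])
```

```text
side bottle 0.97 [258.6, 278.5] [0.5752 0.2086]
side bottle 0.76 [222.1, 241.4] [0.7101 0.1591]
side bottle_mouth 0.86 [215.2, 189.1] [0.7049 0.16  ]
side bottle_mouth 0.55 [249.9, 224.9] [0.5764 0.2164]
side stopper_shoulder 0.79 [251.3, 223.8] [0.5762 0.2127]
side stopper_shoulder 0.56 [380.6, 198.2] [0.4086 0.0209]
side lever_knob 0.86 [326.7, 249.3] [0.4815 0.1007]
top bottle 0.86 [277.8, 134.2] [0.7065 0.1508]
top bottle_mouth 0.81 [271.3, 108.7] [0.7192 0.1478]
top stopper_shoulder 0.69 [404.2, 232.7] [ 0.4445 -0.1484]
side [(array([242, 205,  16,  23, 234], dtype=int32), array([250.3761, 218.3205]))]
pred head lo/top [250.6144 223.6548] [249.1186 208.9586]
top [(array([159, 154,  12,  14,  90], dtype=int32), array([165.4111, 160.1889]))]
pred head lo/top [239.2997 169.177 ] [235.7774 165.6976]
red [array([304, 235,  26,  17, 136], dtype=int32)] 36.05
```

```bash
python3 -c "
from rig import r
print(r.close_job())"
```

```text
the job is handed in; nothing more can be done
None
```

I clamped the bottle snugly against the fixed jaw, locked the cam lever down, set the orange stopper fully home in the neck and let go, and handed the job in at about 36 s; the hand-in returned no verdict.

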